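Find the weak buffer with the pin gauge

TASK

One of the three look-alike sprung buffers on the bench has a weak spring. Take the pin gauge out of its stand and press its pin straight down on the middle of the rubber face of one buffer after another with about 10 N, never more than 15 N, holding for half a second and reading how far the face sinks, until you have pressed the one that sinks far. Then put the gauge back upright in its stand and set that weak buffer upright in the middle of the shallow tray, leaving the two good buffers standing where they are.

Things in the scene. Friction and masses are not known exactly. Their poses are not given: they have to be found in the camera images.
- gauge: hand gauge, loose, 250 g, standing upright in its stand. Origin: centre of the underside of its flange, z up its axis. Flange 42 mm across and 8 mm thick (z 0 to 8); above it a plain round barrel 28 mm across (z 8 to 58) to grip; below it a nose 21 mm across (z 0 to -10) and from the nose the steel pin, 8 mm across with a domed end, whose tip is at z = -28 when it is out.
- gauge_grip (a point): centre of the gauge's barrel, on the axis, 33 mm above the flange's underside, 61 mm above the tip of the pin when it is out
- gauge_pin (a joint): how far the pin is pushed into the gauge: 0 = fully out, 0.014 m = at its stop. Spring 1.5 N per mm, no preload, so 10 N is about 0.0067. The pin's tail rises out of the top of the barrel by the same amount.
- pin_tip (a point): lower end of the pin
- stand: fixed square aluminium block, 56 x 56 x 40 mm, origin at the centre of its underside on the bench
- stand_hole (a point): centre of the mouth of the stand's only hole, at the top of the block, 40 mm above the bench. The hole is 26 mm wide and 35 mm deep; the gauge hangs in it by its flange, upright, the underside of the flange on the block's top.
- tray: fixed shallow square grey plastic tray, 100 x 100 mm outside, 14 mm high, walls 3 mm, floor 3 mm thick; origin at the centre of its underside
- mount_1: buffer 1 of three that look alike: a loose round steel cup 46 mm across and 30 mm high, 330 g, with a sprung flat round rubber face 26 mm across that stands up to 44 mm above the buffer's underside. Origin: centre of the underside. Which of the three is weak cannot be seen and must be felt.
- mount_1_mid (a point): centre of the cup of buffer 1, 15 mm above its underside
- mount_1_top (a point): centre of the upper surface of buffer 1's rubber face; it goes down with the face
- mount_1_face (a joint): how far the face of buffer 1 is pushed in: 0 = out, 0.0135 m = at its stop. A good buffer gives about 1.7 mm at 10 N (6 N per mm), the weak one about 8 mm (1.2 N per mm).
- mount_2: buffer 2 of three that look alike: a loose round steel cup 46 mm across and 30 mm high, 330 g, with a sprung flat round rubber face 26 mm across that stands up to 44 mm above the buffer's underside. Origin: centre of the underside. Which of the three is weak cannot be seen and must be felt.
- mount_2_mid (a point): centre of the cup of buffer 2, 15 mm above its underside
- mount_2_top (a point): centre of the upper surface of buffer 2's rubber face; it goes down with the face
- mount_2_face (a joint): how far the face of buffer 2 is pushed in: 0 = out, 0.0135 m = at its stop. A good buffer gives about 1.7 mm at 10 N (6 N per mm), the weak one about 8 mm (1.2 N per mm).
- mount_3: buffer 3 of three that look alike: a loose round steel cup 46 mm across and 30 mm high, 330 g, with a sprung flat round rubber face 26 mm across that stands up to 44 mm above the buffer's underside. Origin: centre of the underside. Which of the three is weak cannot be seen and must be felt.
- mount_3_mid (a point): centre of the cup of buffer 3, 15 mm above its underside
- mount_3_top (a point): centre of the upper surface of buffer 3's rubber face; it goes down with the face
- mount_3_face (a joint): how far the face of buffer 3 is pushed in: 0 = out, 0.0135 m = at its stop. A good buffer gives about 1.7 mm at 10 N (6 N per mm), the weak one about 8 mm (1.2 N per mm).
Mind the look-alikes: they are no part of the job. What is shaped like the gauge but red or turquoise is not meant.

How it is judged (in metres and radians):
On the way, in this order (a step that is already met when the one before it is completed fails the run):
1. the gauge is lifted clear out of its stand (height (world z) of gauge_grip above 0.095 m), for 0.1 s.
2. the gauge's pin presses the weak buffer's face (the only one that can sink 5 mm at under 15 N) with more than 7 N and the face sinks more than 5 mm, held for 0.3 s (((contact force between gauge and mount_1 above 7 N and value of joint mount_1_face above 0.005 m) or (contact force between gauge and mount_2 above 7 N and value of joint mount_2_face above 0.005 m) or (contact force between gauge and mount_3 above 7 N and value of joint mount_3_face above 0.005 m)) and value of joint gauge_pin above 0.004 m and angle between gauge_grip's own z axis and vertical below 0.25 rad), for 0.3 s.
3. the gauge is back in its stand, upright and seated (horizontal distance between gauge_grip and stand_hole below 0.008 m and height (world z) of gauge_grip between 0.069 and 0.077 m and angle between gauge_grip's own z axis and vertical below 0.12 rad), for 0.2 s.
At the end, for the whole second after the job is handed in: gauge upright in its stand (within 8 mm of the hole axis, seated within 4 mm); weak buffer (told by its face, which sags 0.2 mm unloaded, a good one 0.05 mm) upright, at rest on the tray floor, within 30 mm of its centre; good buffers upright within 30 mm of where they were (all of step 3 and linear speed of gauge below 0.02 m/s and ((value of joint mount_1_face above 0.00013 m and x of mount_1_mid in the frame of tray between -0.03 and 0.03 m and y of mount_1_mid in the frame of tray between -0.03 and 0.03 m and z of mount_1_mid in the frame of tray between 0.014 and 0.023 m and linear speed of mount_1 below 0.02 m/s) or (value of joint mount_2_face above 0.00013 m and x of mount_2_mid in the frame of tray between -0.03 and 0.03 m and y of mount_2_mid in the frame of tray between -0.03 and 0.03 m and z of mount_2_mid in the frame of tray between 0.014 and 0.023 m and linear speed of mount_2 below 0.02 m/s) or (value of joint mount_3_face above 0.00013 m and x of mount_3_mid in the frame of tray between -0.03 and 0.03 m and y of mount_3_mid in the frame of tray between -0.03 and 0.03 m and z of mount_3_mid in the frame of tray between 0.014 and 0.023 m and linear speed of mount_3 below 0.02 m/s)) and (value of joint mount_1_face above 0.00013 m or distance of mount_1_mid from where it was at the start of the episode below 0.03 m) and (value of joint mount_2_face above 0.00013 m or distance of mount_2_mid from where it was at the start of the episode below 0.03 m) and (value of joint mount_3_face above 0.00013 m or distance of mount_3_mid from where it was at the start of the episode below 0.03 m) and angle between each of mount_1_mid, mount_2_mid, mount_3_mid's own z axis and vertical below 0.1 rad); the robot touches nothing.
It fails at once if the gauge presses buffer 1 with more than 15 N (contact force between gauge and mount_1 above 15 N).
It fails at once if the gauge presses buffer 2 with more than 15 N (contact force between gauge and mount_2 above 15 N).
It fails at once if the gauge presses buffer 3 with more than 15 N (contact force between gauge and mount_3 above 15 N).
It also fails if it takes over 61 s, if anything falls off the work surface, if the arm or the gripper's body presses on something with over 40 N, if the wrist force passes 120 N, or if a joint passes its speed limit or range.

ROBOT

A 6-joint arm with a two-finger parallel gripper is mounted at the origin on a cart in front of the work surface, level with it; the furniture and walls round the work are solid. World frame = base frame: x ahead of the robot, y to its left, z up, the work surface at z = 0. Lengths are in mm, angles in rad, forces in N, time in s.
With the tool pointing down it reaches from about 350 to 875 mm from the base axis. Payload 4.2 kg.
Tool frame: the origin (TCP) lies on the centre line of the jaws, within the pads' length; the fingertips stand 8 mm ahead of it and the grasp point (between the pads) lies 11 mm behind it; z points along the fingers, y is the line along which they close (so a half turn about z gives the same grasp; the last joint's range is limited). The gripper opens to 87 mm and grips with 3 to 60 N. Pads are 19 mm wide; open, the fingers measure 117 mm over their backs; the gripper's body (75 mm by 190 mm) begins 51 mm behind the grasp point.
Start: joints at [1.519, 0.385, 0.008, 0, -1.194, -0.259], TCP at [191.105, 595.044, 190.65] pointing down, gripper open.
Joint ranges: [-3.14, 3.14], [-1.21, 2.06], [-1.07, 1.41], [-3.16, 2.05], [-2.99, -0.16], [-3.1, 3.1]. Speed limits (rad/s): [2.79, 2.79, 3.14, 3.14, 3.14, 3.14].

INTERFACE

Orientations are given as a unit quaternion [w, x, y, z].
In Python, from cell import r, hand, ik, eyes, workorder gives the robot as it stands. Calls block until the motion is done:
- r.move_ptp(position, orientation): joint-space move of the TCP to a pose.
- r.servo_line(position, rotation=None, feed=150, guard=None): straight line of the TCP; rotation=None keeps the orientation; feed is the mean speed in mm/s. With guard (N) it stops when the force on the tool has changed by that much, and returns True; else False.
- r.move_joints(angles): joint-space move.
- hand.set_gripper(opening, grasp_force=None): finger opening in mm; grasp_force is the grip in N (None keeps the last); returns when the fingers have stopped.
- r.wait(seconds).
- ik(position, orientation): joint angles nearest the present ones, or None.
- eyes.read_camera(name): name is "scene" or "top" or "wrist"; returns the picture (480x640x3 uint8, blue, green, red); there is no depth.
- eyes.get_calibration(name): a dict with "camera_matrix" (3x3 intrinsics, pixels), "world_from_camera" (4x4, takes a point from camera to world coordinates). Camera axes: x right, y down, z forward; pixel columns grow to the right and rows downward; lengths in mm; the calibration is good to about 2 mm. A picture is of the moment at which its call begins: read the wrist's pose just before it. get_calibration takes no time and is no camera call; for the wrist camera it gives the pose at the moment of the call.
A pose or a line that the arm cannot do raises r.PlanningError and nothing moves.
- workorder.close_job(): hands the job in; it is judged then, once.
Readings, each from a call of its own:
- r.current_time_s(): time.
- r.current_joint_positions(): joint angles.
- r.current_qd(): joint speeds.
- r.current_joint_efforts(): joint torques, N m.
- r.current_tool_pos(): TCP position.
- r.current_tcp_rot(): TCP orientation.
- r.current_contact_force(): force on the tool from outside, world axes, zero at the start.
- r.current_wrist_torque(): the same for the moment, N m.
- r.current_finger_gap(): finger opening in mm.
- r.current_grasp_force(): force on a finger pad.
Only numpy, scipy, OpenCV 4.12 (cv2) and the standard library are available. Lean on these libraries where they do the work, as an engineer would, in place of code of your own. Each camera call takes 0.05 s, during which the arm holds its last target. There are 200 camera calls.

## Working session

There is one attempt and no reset: what is moved stays moved. The work goes in short steps, each a Python script; the robot and the scene stay as the last script left them, time stands still between calls to the robot, and variables do not carry over. Pictures are saved under pics/ and viewed, at most 10 in all, crops included, and the job is handed in when it is done.

```bash
ls; mkdir -p pics; python3 - <<'E'
from cell import r,hand,ik,eyes,workorder
import cv2,numpy as np
np.set_printoptions(suppress=True,precision=2)
for n in("top","scene"):
    im=eyes.read_camera(n); cv2.imwrite(f"pics/{n}0.png",im)
    c=eyes.get_calibration(n); print(c["camera_matrix"],c["world_from_camera"])
print(r.current_time_s(),r.current_tool_pos(),r.current_tcp_rot(),r.current_finger_gap())
E
```

```text
pics
[[565.58   0.   313.73]
 [  0.   565.58 244.59]
 [  0.     0.     1.  ]] [[  -0.04   -0.98    0.2   227.33]
 [  -1.      0.04   -0.    -50.6 ]
 [  -0.     -0.2    -0.98 1018.79]
 [   0.      0.      0.      1.  ]]
[[513.83   0.   324.32]
 [  0.   513.83 253.49]
 [  0.     0.     1.  ]] [[   0.7    -0.46    0.55 -162.6 ]
 [  -0.71   -0.45    0.54 -602.24]
 [   0.     -0.77   -0.64  776.12]
 [   0.      0.      0.      1.  ]]
0.1 [190.95 594.47 189.67] [ 0.    0.99 -0.15 -0.  ] 86.99431697828277
```

View pics/top0.png

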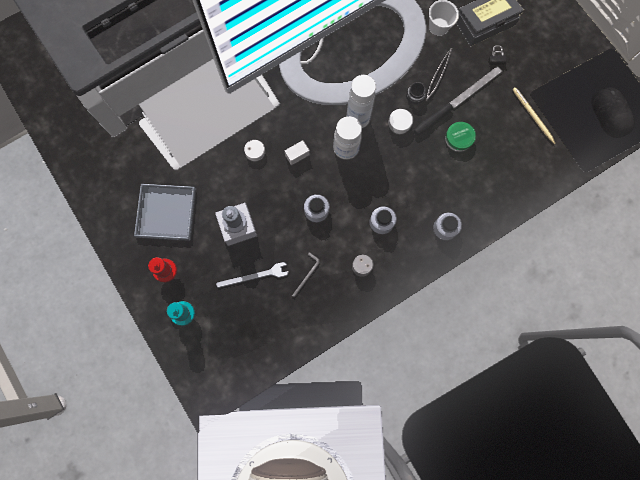

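View pics/scene0.png

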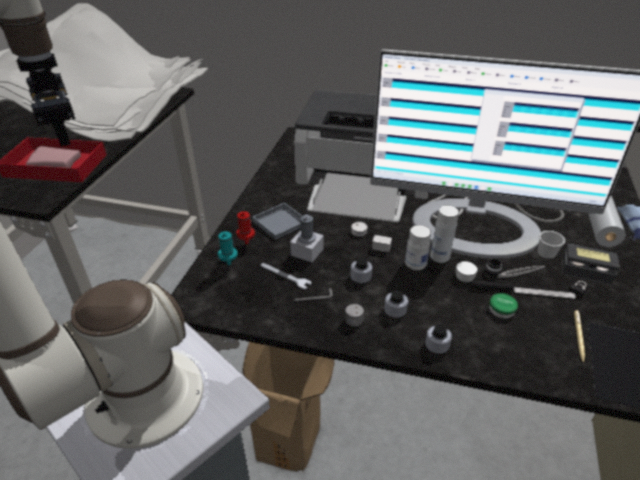

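Top view: the gauge is grey and sits in the aluminium block at about (235,220). The red (162,269) and turquoise (180,313) look-alikes are excluded by colour. The buffers, each with a dark face, are at (317,208), (383,220) and (448,226). The grey puck at (363,265) has no dark face, so it isn't one. The tray is at (165,212). I'll confirm with one enlarged crop.

```bash
python3 - <<'E'
import cv2
im=cv2.imread("pics/top0.png")
a=im[170:255,125:265];b=im[180:245,290:470]
a=cv2.resize(a,None,fx=4,fy=4,interpolation=cv2.INTER_CUBIC);b=cv2.resize(b,None,fx=4,fy=4,interpolation=cv2.INTER_CUBIC)
import numpy as np
o=np.zeros((600,720,3),np.uint8);o[:340,:560]=a;o[340:600]=b
cv2.imwrite("pics/crop.png",o)
E
```

```text
(no output)
```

View pics/crop.png

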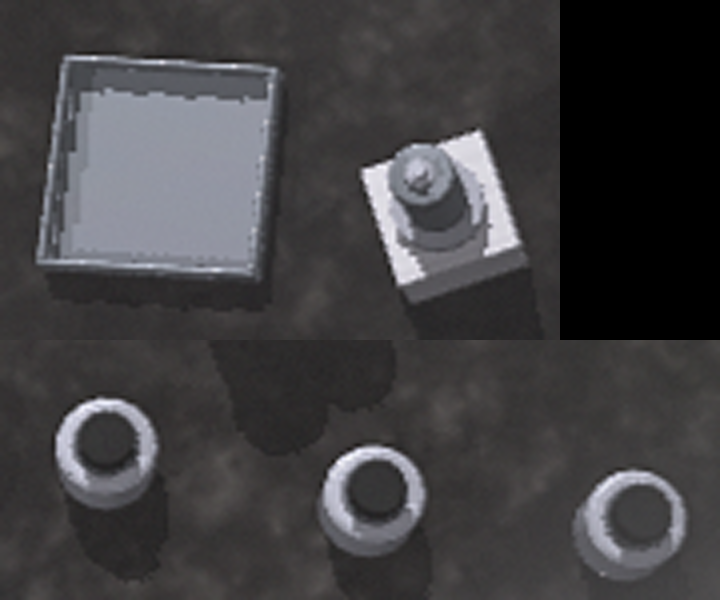

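The crop confirms the grey gauge in the stand and the three buffers with dark faces. The barrel top is at about (230.2,213.7), the stand top centre at (235.8,222), the tray rim centre at (165.5,211.5), and the faces at (316.7,205), (384,217) and (450,223.5).

```bash
cat > h.py <<'E'
from cell import r,hand,ik,eyes,workorder
import cv2,numpy as np
from scipy.spatial.transform import Rotation as R
np.set_printoptions(suppress=True,precision=2)
def back(c,uv,z):
    K=np.array(c["camera_matrix"]);T=np.array(c["world_from_camera"])
    d=T[:3,:3]@np.linalg.inv(K)@[uv[0],uv[1],1]
    return T[:3,3]+d*(z-T[2,3])/d[2]
def proj(c,p):
    K=np.array(c["camera_matrix"]);T=np.linalg.inv(np.array(c["world_from_camera"]))
    q=K@(T[:3,:3]@np.asarray(p,float)+T[:3,3]); return q[:2]/q[2]
def q(yaw): # tool down, closing axis (tool y) at angle yaw(deg) from world y
    x,y,z,w=(R.from_euler('z',yaw,degrees=True)*R.from_quat([1,0,0,0])).as_quat(); return [w,x,y,z]
E
python3 - <<'E'
from h import *
c=eyes.get_calibration("top")
for n,uv,z in [("gtop",(230.2,213.7),98),("stand",(235.8,222),40),("tray",(165.5,211.5),14),("m1",(316.7,205),44),("m2",(384,217),44),("m3",(450,223.5),44),("bottle near base",(345,155),0),("btop",(348,125),80),("red",(160,265),60),
 ("s1",(125+361/4,170+170/4),40),("s2",(125+481/4,170+130/4),40),("s3",(125+524/4,170+248/4),40),("t1",(125+66/4,170+57/4),14),("t2",(125+280/4,170+69/4),14),("t3",(125+262/4,170+275/4),14)]:
    p=back(c,uv,z);print(n,p,np.hypot(p[0],p[1]))
w=eyes.get_calibration("wrist");print(w["world_from_camera"],w["camera_matrix"],r.current_tool_pos(),R.from_quat(np.roll(r.current_tcp_rot(),-1)).as_matrix())
for y in(-90,-45,0,45,90):print(y,ik([400,0,200],q(y)))
E
```

```text
gtop [478.51  83.87  98.  ] 485.8011419693148
stand [478.6   82.53  40.  ] 485.65872333452455
tray [510.68 215.09  14.  ] 554.1300862408757
m1 [502.71 -62.94  44.  ] 506.63304538724384
m2 [ 475.5  -181.53   44.  ] 508.97346546427076
m3 [ 458.65 -297.55   44.  ] 546.7116231517821
bottle near base [ 611.36 -121.48    0.  ] 623.3172034593222
btop [ 637.11 -124.19   80.  ] 649.099992258987
red [402.76 211.24  60.  ] 454.7973214941323
s1 [497.69 119.08  40.  ] 511.73935381200215
s2 [513.98  65.07  40.  ] 518.079626789781
s3 [458.75  46.89  40.  ] 461.14413945221247
t1 [565.05 260.35  14.  ] 622.1413944047623
t2 [554.95 160.88  14.  ] 577.8038921760434
t3 [457.36 168.94  14.  ] 487.5628040358907
[[ -0.31  -0.92  -0.25 261.08]
 [ -0.95   0.3    0.08 571.64]
 [  0.     0.27  -0.96 384.31]
 [  0.     0.     0.     1.  ]] [[343.71   0.   318.84]
 [  0.   343.71 244.11]
 [  0.     0.     1.  ]] [190.95 594.47 189.67] [[ 0.95 -0.31 -0.  ]
 [-0.31 -0.95 -0.  ]
 [ 0.    0.   -1.  ]]
-90 [ 0.41 -0.02 -0.48  0.   -1.11 -0.41]
-45 [ 0.41 -0.02 -0.48  0.   -1.11  0.37]
0 [ 0.41 -0.02 -0.48  0.   -1.11  1.16]
45 [ 0.41 -0.02 -0.48  0.   -1.11  1.95]
90 [ 0.41 -0.02 -0.48  0.   -1.11  2.73]
```

Stand centre and barrel axis agree to 1.3 mm and everything is within reach. I'll go above the gauge and check from near with the wrist camera.

```bash
python3 - <<'E'
from h import *
r.move_ptp([478.5,83.2,170],q(0))
c=eyes.get_calibration("wrist");im=eyes.read_camera("wrist")
for p in [(478.5,83.2,98),(478.5,83.2,40),(502.7,-62.9,44),(510.7,215.1,14)]:
    u=proj(c,p);print(u)
    if 0<u[0]<640 and 0<u[1]<480: cv2.drawMarker(im,tuple(int(round(a)) for a in u),(0,255,0),0,12,1)
cv2.imwrite("pics/w1.png",im)
print(r.current_time_s(),r.current_tool_pos(),r.current_contact_force(),r.current_joint_positions())
E
```

```text
[318.77 244.18]
[318.83 228.22]
[474.68 204.  ]
[189.03 191.58]
2.2583 [478.64  83.88 170.01] [ 0.36  0.65 -0.49] [ 0.51  0.16 -0.35 -0.   -1.05  1.06]
```

View pics/w1.png

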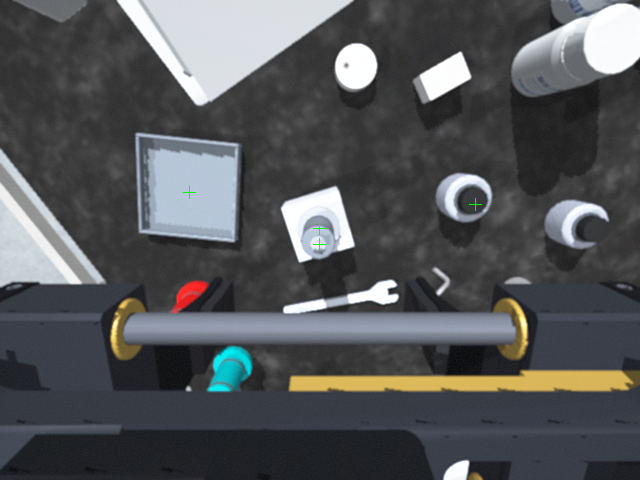

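The wrist view agrees: barrel top at (319,243), stand and tray both on their markers, and the first buffer's face at about (473,200), roughly 4 mm off its marker. I'll grasp and lift the gauge now, and refine each buffer from near.

```bash
python3 - <<'E'
from h import *
r.servo_line([478.5,83.5,64],feed=120)
hand.set_gripper(20,40)
print(r.current_finger_gap(),r.current_grasp_force(),r.current_tool_pos(),r.current_contact_force(),r.current_time_s())
r.servo_line([478.5,83.5,150],feed=120)
print(r.current_finger_gap(),r.current_tool_pos(),r.current_contact_force(),r.current_time_s())
r.move_ptp([490,-115,170],q(0))
c=eyes.get_calibration("wrist");im=eyes.read_camera("wrist")
for p in [(502.7,-62.9,44),(475.5,-181.5,44),(458.6,-297.5,44)]:
    u=proj(c,p);print(u)
cv2.imwrite("pics/w2.png",im)
print(r.current_time_s(),r.current_tool_pos(),r.current_contact_force())
E
```

```text
24.58492572493854 40.00282645225525 [478.67  83.73  64.06] [0.07 2.16 0.19] 4.3667
24.17336913253025 [477.54  83.14 148.96] [ 0.02 -0.6  -2.96] 5.2333
[262.92 215.46]
[387.11 243.09]
[504.94 259.61]
6.1 [ 489.74 -114.51  169.38] [-0.21  0.51 -2.73]
```

View pics/w2.png

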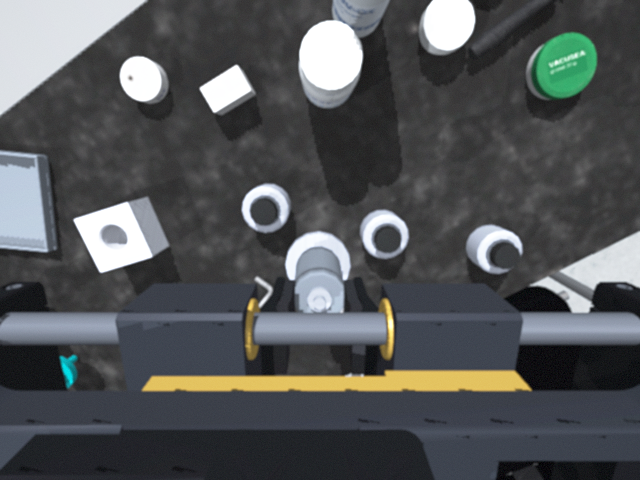

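The gauge is held upright with its flange at about (318,258), and the hole is empty at (115,234). Dark faces are at about (263,212), (387,238) and (502,255). I'll refine these by blob centroid, then press buffer 1 in small force-checked steps.

```bash
cat >> h.py <<'E'
def fz(n=3):
    return np.mean([r.current_contact_force()[2] for _ in range(n)])
def press(x,y):
    """press at x,y; returns list of (depth,force)"""
    r.move_ptp([x,y,125],q(0)); r.servo_line([x,y,100],feed=60)
    r.wait(.2); f0=fz(); hit=r.servo_line([x,y,86],feed=12,guard=1.2)
    z=r.current_tool_pos()[2]; log=[(z,fz()-f0)]
    print("contact",hit,log,f0)
    if not hit: return log
    zc=z
    while log[-1][1]<9.2 and zc-z<17:
        f=log[-1][1]
        step=min(1.5,max(.3,(9.8-f)/1.2)); z-=step
        r.servo_line([x,y,z],feed=12); r.wait(.05); log.append((r.current_tool_pos()[2],fz()-f0))
    r.wait(.6); log.append((r.current_tool_pos()[2],fz()-f0))
    r.servo_line([x,y,z+3],feed=30); r.servo_line([x,y,125],feed=120)
    return log
E
python3 - <<'E'
from h import *
im=cv2.imread("pics/w2.png");c=eyes.get_calibration("wrist")
g=cv2.cvtColor(im,cv2.COLOR_BGR2GRAY);P=[]
for u,v in[(263,212),(387,238),(502,255)]:
    m=np.zeros_like(g);cv2.circle(m,(u,v),16,255,-1)
    t=((g<60)&(m>0)).astype(np.uint8);n,l,s,ce=cv2.connectedComponentsWithStats(t)
    k=1+np.argmax(s[1:,4]);P.append(back(c,ce[k],44)[:2]);print(ce[k],s[k],P[-1])
np.save("P.npy",P)
d=press(*P[0]);print(np.array(d));print(r.current_time_s())
E
```

```text
[271.81 211.04] [264 199  13  25  81] [507.04 -70.88]
[380.79 232.4 ] [375 227  19  17  57] [ 486.35 -174.39]
[495.82 252.42] [490 243  19  23 152] [ 466.33 -287.15]
contact True [(np.float64(93.27044686047759), np.float64(2.7271478165231287))] -2.621336028119724
[[93.27  2.73]
 [91.97  3.75]
 [90.55  6.32]
 [89.08  7.12]
 [87.8   8.46]
 [86.96 10.  ]
 [86.96  9.48]]
10.7833
```

Buffer 1's slope is about 1.1 N/mm overall, against 1.2 expected for a good buffer and 0.67 for the weak one, so it's good. The blob mask caught shading, though, and put that press about 8 mm off centre. For buffers 2 and 3 I'll use the mean of the top and wrist readings instead: (478,-181.5) and (461,-296).

```bash
python3 - <<'E'
from h import *
d=press(478,-181.5);print(np.array(d));print(r.current_time_s(),r.current_tool_pos())
im=eyes.read_camera("wrist");cv2.imwrite("pics/w3.png",im)
print([proj(eyes.get_calibration("wrist"),p) for p in [(506,-63,44),(478,-181.5,44),(461,-296,44)]])
E
```

```text
contact True [(np.float64(92.30184868971575), np.float64(3.2041841887208133))] -3.398990710678282
[[92.3   3.2 ]
 [90.86  3.47]
 [89.44  3.64]
 [87.95  5.28]
 [86.46  6.82]
 [84.93  7.35]
 [83.46  8.07]
 [82.18  8.87]
 [81.53  9.31]
 [81.56  9.15]]
16.6833 [ 476.58 -181.01  123.55]
[array([170.96, 205.6 ]), array([318.74, 239.12]), array([455.77, 258.59])]
```

View pics/w3.png

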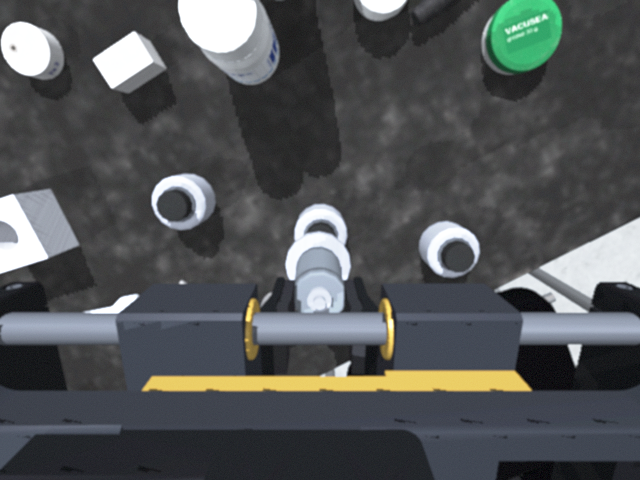

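Buffer 2 gives about 0.57 N/mm and took some 14 mm of total travel at 9.2 N, so it's the weak one. In the picture it stands at (321,228), the other two still stand at (176,203) and (457,256), and the gauge is straight in the fingers. Next I put the gauge back at the pose where I grasped it.

```bash
python3 - <<'E'
from h import *
G=np.array([478.67,83.73])
r.servo_line([478,-181.5,150]); r.move_ptp([*G,150],q(0)); r.servo_line([*G,110],feed=80); r.wait(.3)
t=G.copy(); e=G-r.current_tool_pos()[:2]; print("err",e,r.current_tcp_rot())
t+=e; r.servo_line([*t,94],feed=40); r.wait(.2); print(r.current_tool_pos(),r.current_contact_force())
hit=r.servo_line([*t,64.5],feed=30,guard=5)
print(hit,r.current_tool_pos(),r.current_contact_force(),r.current_time_s())
c=eyes.get_calibration("wrist");im=eyes.read_camera("wrist");cv2.imwrite("pics/w4.png",im[120:360,160:480])
E
```

```text
err [-0.26 -0.15] [-0.  1.  0.  0.]
[478.59  83.66  94.2 ] [-0.25  0.49 -2.22]
False [478.62  83.66  64.69] [-0.79 -0.58 -2.88] 20.9167
```

```bash
python3 - <<'E'
from h import *
p=r.current_tool_pos()
hand.set_gripper(60); r.wait(.2)
r.servo_line([p[0],p[1],150],feed=120)
cv2.imwrite("pics/w4.png",eyes.read_camera("wrist"))
print(r.current_contact_force())
r.move_ptp([460,-181.5,130],q(0))
c=eyes.get_calibration("wrist");im=eyes.read_camera("wrist");cv2.imwrite("pics/w5.png",im)
print(proj(c,(478,-181.5,44)),proj(c,(482,-181.5,44)),r.current_time_s())
a=cv2.imread("pics/w4.png");cv2.imwrite("pics/w45.png",np.hstack([a[130:330,120:470],im[130:330,150:500]]))
E
```

```text
[-0.22  0.27  0.53]
[318.61 218.94] [318.61 214.18] 24.05
```

View pics/w45.png

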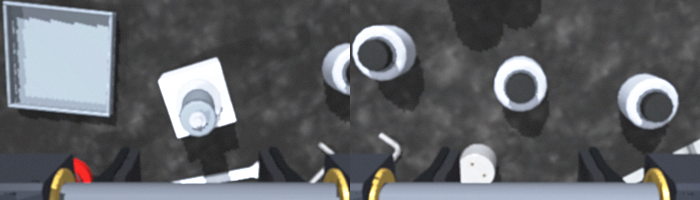

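The gauge is seated upright in the stand, at (199,115) in the left half of the view. Buffer 2's face is at wrist pixel (321,217), which gives about (479.6,-183). I'll grip the cup there and carry it to the tray.

```bash
python3 - <<'E'
from h import *
hand.set_gripper(76)
r.move_ptp([479.5,-183,70],q(0))
print(r.servo_line([479.5,-183,12],feed=60,guard=8),r.current_tool_pos())
hand.set_gripper(35,30); print("gap",r.current_finger_gap(),r.current_grasp_force())
r.servo_line([479.5,-183,170],feed=150); r.wait(.2)
print(r.current_finger_gap(),r.current_contact_force())
r.move_ptp([512.5,215,170],q(-5)); r.servo_line([512.5,215,60],feed=120); r.wait(.2)
print(r.current_tool_pos(),r.current_time_s())
cv2.imwrite("pics/w6.png",eyes.read_camera("wrist"))
E
```

```text
False [ 479.88 -183.06   12.31]
gap 34.87989745670597 0.0
35.207933168951925 [-0.5   0.89 -0.04]
[512.87 215.27  60.76] 31.25
```

View pics/w6.png

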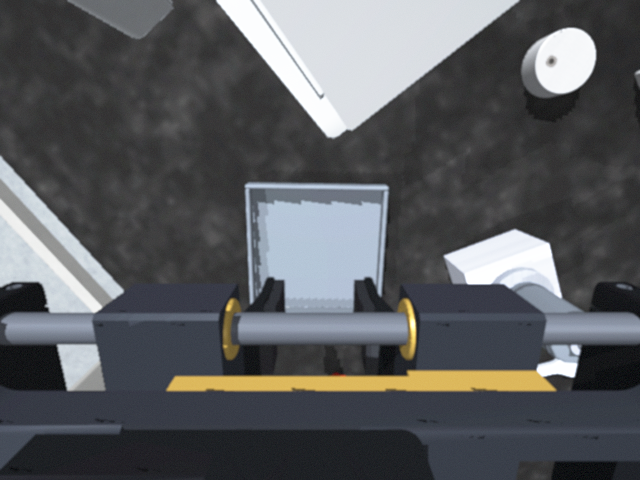

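The gap closed to 35 mm with no force, and the view shows nothing held and the tray empty: the grasp missed. I'll look for buffer 2 again.

```bash
python3 - <<'E'
from h import *
im=eyes.read_camera("top");cv2.imwrite("pics/t2.png",im)
b=cv2.resize(im[180:290,290:470],None,fx=4,fy=4,interpolation=cv2.INTER_CUBIC);cv2.imwrite("pics/t2c.png",b)
print(r.current_time_s(),r.current_finger_gap())
E
```

```text
31.35 34.837858047812375
```

View pics/t2c.png

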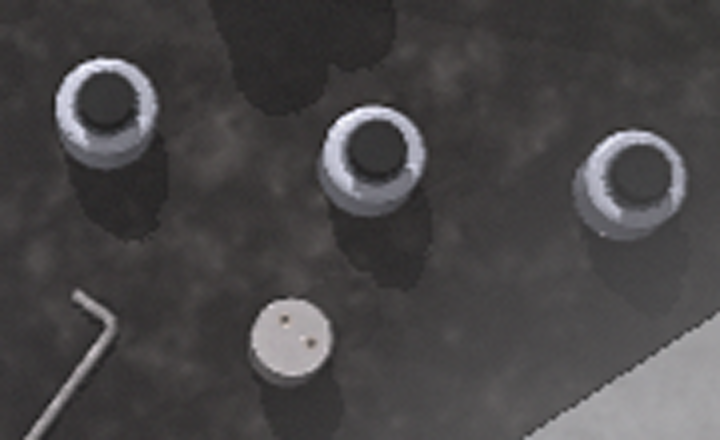

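Buffer 2 stands exactly where it was, at (376,148) in the crop, so nothing got moved. I'll redo the grasp, closing in stages and reading gap and force at each one. I also want a numeric check that the buffer didn't shift.

```bash
python3 - <<'E'
from h import *
a=cv2.imread("pics/top0.png",0).astype(np.float32);b=cv2.imread("pics/t2.png",0).astype(np.float32)
for n,(u,v) in dict(m1=(316,208),m2=(383,221),m3=(448,226),puck=(363,265)).items():
    s=np.s_[v-20:v+20,u-20:u+20];print(n,cv2.phaseCorrelate(a[s].copy(),b[s].copy()),np.abs(a[s]-b[s]).mean())
r.servo_line([512.5,215,150],feed=200)
r.move_ptp([479,-182.5,90],q(0)); hand.set_gripper(76)
print(r.servo_line([479,-182.5,11],feed=70,guard=8),r.current_tool_pos(),r.current_contact_force())
cv2.imwrite("pics/g0.png",eyes.read_camera("wrist"))
for g in(50,44,40):
    hand.set_gripper(g,40);print(g,r.current_finger_gap(),r.current_grasp_force(),r.current_contact_force())
cv2.imwrite("pics/g1.png",eyes.read_camera("wrist"))
c=eyes.get_calibration("wrist");print(proj(c,(478,-182,44)),r.current_tool_pos(),r.current_time_s())
E
```

```text
m1 ((-0.03672147986904051, -0.003005580581685763), 0.9939887362718582) 1.744375
m2 ((0.02436371089269329, 0.010117035005066555), 0.9991281941533089) 1.828125
m3 ((0.05247087604594469, -0.028446686711319558), 1.0146721351146697) 1.710625
puck ((0.008191572247739032, 0.10818473949866103), 0.9892265674471855) 3.876875
False [ 479.45 -182.54   11.48] [ 0.31 -0.34  0.22]
50 50.28100207058734 0.0 [0.69 0.41 0.56]
44 43.98494880929752 0.0 [ 0.01  0.   -0.04]
40 40.19797352785346 0.0 [-0.51 -0.86  0.13]
[316.39 300.46] [ 478.98 -182.49   10.99] 37.3583
```

```bash
python3 - <<'E'
from h import *
for g in(36,34,32,30,28):
    hand.set_gripper(g,10);f=r.current_grasp_force();print(g,r.current_finger_gap(),f,r.current_contact_force())
    if f>3:break
im=eyes.read_camera("wrist");cv2.imwrite("pics/g2.png",im)
g0=cv2.imread("pics/g0.png");print(r.current_time_s())
cv2.imwrite("pics/gg.png",np.hstack([g0[170:450,170:470],im[170:450,170:470]]))
E
```

```text
36 35.88243404590191 0.0 [ 0.57  0.27 -0.69]
34 34.085378158066966 0.0 [0.61 0.2  0.49]
32 32.29179518330384 0.0 [-0.    0.32  0.45]
30 29.857834378093283 0.0 [ 0.8  -0.22 -0.15]
28 27.898745028072092 0.0 [-0.06  0.24 -0.51]
39.0333
```

View pics/gg.png

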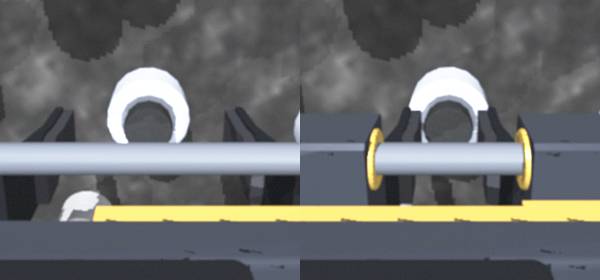

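Left half is open, right half at a 28 mm gap. The fingers straddle the rubber face at (450,117) without touching the cup, and nothing has moved. So the fingertips must be above the cup rim, higher than the TCP reading implies. I'll open, probe down for the bench with a guard, and grip relative to that contact.

```bash
python3 - <<'E'
from h import *
hand.set_gripper(76)
c=eyes.get_calibration("wrist");p=r.current_tool_pos()
for z in(-8,10,20,30):print(z,proj(c,p+np.array([9.5,14,z])),end=' ')
f0=fz()
hit=r.servo_line([482,-182.5,-32],feed=30,guard=5)
z=r.current_tool_pos();print("\nbench",hit,z,fz()-f0,r.current_time_s())
E
```

```text
-8 [294.99 256.68] 10 [292.84 266.25] 20 [291.48 272.34] 30 [289.97 279.09] 
bench True [ 481.81 -182.49  -31.46] 3.593590236119072 41.4167
```

Contact came at TCP z = -31.5. That matches the picture, which put the tips about 30 mm above the TCP, so the true tips are about 39 mm higher than stated. I'll back off 4 mm, grip the cup and verify.

```bash
python3 - <<'E'
from h import *
r.servo_line([482,-182.5,-27],feed=30)
f0=fz();hand.set_gripper(30,35)
print(r.current_finger_gap(),r.current_grasp_force(),r.current_tool_pos(),fz()-f0)
if r.current_grasp_force()>15:
    r.servo_line([482,-182.5,-12],feed=60);r.wait(.1);print(r.current_finger_gap(),r.current_grasp_force(),r.current_tool_pos(),fz()-f0)
print(r.current_time_s())
E
```

```text
45.24073100273426 34.999864335986786 [ 481.96 -182.49  -27.07] -0.6597634597684169
45.22012094722761 34.99987873190548 [ 481.74 -182.45  -12.04] -4.323660150807512
42.8833
```

Held: gap 45.2 mm at 35 N, and its weight shows on the wrist. Off to the tray.

```bash
python3 - <<'E'
from h import *
r.servo_line([482,-182.5,110],feed=160)
r.move_ptp([512.5,215,110],q(-5)); print(r.current_finger_gap(),r.current_time_s())
r.servo_line([512.5,215,0],feed=120); r.wait(.1); print(r.current_tool_pos())
hit=r.servo_line([512.5,215,-24],feed=30,guard=5)
print(hit,r.current_tool_pos(),r.current_contact_force(),r.current_time_s())
hand.set_gripper(54); r.wait(.1)
r.servo_line([512.5,215,110],feed=150)
print(r.current_contact_force(),r.current_time_s(),r.current_finger_gap())
im=eyes.read_camera("top");cv2.imwrite("pics/t3.png",im)
cv2.imwrite("pics/t3c.png",cv2.resize(im[170:290,125:265],None,fx=4,fy=4))
r.move_ptp([350,400,250],q(-5)); r.wait(.2)
im=eyes.read_camera("top");cv2.imwrite("pics/t4.png",im);print(r.current_time_s())
a=cv2.imread("pics/top0.png",0).astype(np.float32);b=cv2.cvtColor(im,cv2.COLOR_BGR2GRAY).astype(np.float32)
for n,(u,v) in dict(m1=(316,208),m2=(383,221),m3=(448,226),gauge=(235,222),tray=(165,212)).items():
    s=np.s_[v-20:v+20,u-20:u+20];print(n,cv2.phaseCorrelate(a[s].copy(),b[s].copy())[0],np.abs(a[s]-b[s]).mean())
s=im[185:240,140:192];g=cv2.cvtColor(s,cv2.COLOR_BGR2GRAY)
print(g[::3,::2])
E
```

```text
45.04227954386895 45.275
[513.17 215.46   0.96]
True [512.07 214.67 -24.1 ] [-0.09 -0.08  4.69] 47.2167
[ 0.09  0.18 -0.02] 48.875 53.868488016218805
50.2667
m1 (0.10482532426379265, -0.11833221669968808) 6.526875
m2 (26.398960310656353, -19.429463698147046) 24.86625
m3 (0.08190072056958186, -0.140430367501569) 6.374375
gauge (0.2502008741628359, 0.1285405391522083) 9.99875
tray (-0.9950450278798932, -13.424917710807406) 33.35875
[[ 68  96  83  89  99  91 103 115 130 151 181 192 195 180 157 168 119  77
   66  62  44  42  45  49  51  56]
 [146  72  73  75  73  91  93  92  91  93  92  92  91  91  85  87  80  79
   74  85  73  66  66  69  73  73]
 [145  64  75  74  88  91  89  91  90  91  93  90  90  91  92  92  92  92
   93  94  92  92  93  92  92  92]
 [130 105  69 138 150 150 154 153 155 151 152 154 154 152 153 155  86 141
  153 155  87  88  88 147  85  87]
 [104 113  66 134 149 152 152 151 152 153 152 152 151 151 152 152 153 139
  134 134 134 135 136 136 135 134]
 [ 90  82 124 132 151 152 150 153 148 193 230 230 232 234 203 148 132 133
  134 135 135 134 134 134 133 132]
 [ 75  72 12
[... 705 characters left out ...]
75  77  78
   80  75  83 153 151 151 144 101]
 [ 69 134 130 151 150 150 150 150 106  89  93  89  86  83  82  78  76  89
   92  92  91 141 151 149 149  91]
 [ 67 132 150 150 150 151 151 149 154  89  92  91  91  92  92  92  92  91
   93  92  91 142 151 149 188  74]
 [124 131 150 148 150 150 149 149 152 108  91  92  91  92  89  92  93  92
   91  92  91  88 152 150 160  67]
 [123 132 132 133 130 131 132 131 132 102  74  94  90  78  93  93  93  93
   91  92  91 141 149 151 147  64]
 [ 83  85  87  93 105 122 135 153 171 184 189 209 157 112  74  65  70  56
   64  66  63 131 129 130 128  58]
 [ 41  40  43  43  43  42  43  46  47  43  42  44  45  50  60  55  63  68
   72  70  69  76  72  72  67  61]]
```

The top view shows the buffer upright in the tray, dark face at about (162,209) with the bright ring all round it and the tray centre at (165,211). The gauge and both good buffers are unchanged to within 0.3 px, and the arm is clear. I'm handing in.

```bash
python3 -c "
from h import *
print(back(eyes.get_calibration('top'),(162,209),47)); print(workorder.close_job(), r.current_time_s())"
```

```text
[506.25 212.65  47.  ]
the job is handed in; nothing more can be done
the job is handed in; nothing more can be done
```

I handed the job in at about 50 s: buffer 2 (the middle one) was the weak one and now stands upright near the middle of the tray, the gauge is back in its stand, and the two good buffers haven't moved; no verdict came back.

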